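Find the rocking corner of the balance plate and press its shim flat

ROBOT

A 6-joint arm with a two-finger parallel gripper is mounted at the origin on the work surface. World frame = base frame: x ahead of the robot, y to its left, z up, the work surface at z = 0. Lengths are in m, angles in rad, forces in N, time in s.
With the tool pointing down it reaches from about 0.375 to 0.975 m from the base axis. Payload 3.8 kg.
Tool frame: the origin (TCP) lies on the mounting face of the last link; the fingertips stand 166 mm ahead of it and the grasp point (between the pads) lies 147 mm ahead of it; z points along the fingers, y is the direction in which the jaws open and shut (so a half turn about z gives the same grasp; the last joint's range is limited). The gripper opens to 88 mm and grips with 3 to 60 N. Pads are 18 mm wide; open, the fingers measure 123 mm over their backs; the gripper's body (75 mm by 187 mm) begins 45 mm behind the grasp point.
Start: joints at [-1.316, 0.264, 1.604, -0, 1.274, -0.037], TCP at [0.194, -0.646, 0.405] pointing down, gripper open.
Joint ranges: [-2.63, 2.63], [-0.94, 2.18], [0.31, 2.57], [-1.31, 4.45], [0, 2.66], [-2.55, 2.55]. Speed limits (rad/s): [2.57, 2.57, 3.14, 3.14, 3.14, 3.14].

INTERFACE

Orientations are given as a unit quaternion [w, x, y, z].
In Python, from cell import sensors, imaging, finish_job, finder gives the robot as it stands.
- The arm moves only by the tool drive_tool, never from a script. Its argument "plan" is one flat list of numbers, 4 for each row, row after row: the shift along the tool's x, y, z in cm, then the turn about the tool's z in degrees. In form: [tx, ty, tz, yaw, tx, ty, tz, yaw, ...]. A call has 1 to 8 rows; each row shifts and turns the commanded pose from where the row before left it, along the tool's axes as they then stand; what a row does not reach is not made up. A row lasts 1/8 s, in which the tool goes at most 62.5 mm and 10.7 degrees, less where a joint would pass 70% of its speed; a pose out of reach is approached as far as the arm can. A call with a gripper value outside its range is refused whole. "jaw" is the opening in per cent of the stroke, from 0 (shut) to 100 (fully open), set as the call begins (left out, the last holds). The fingers move at their own pace and stop on an object; "newtons" is the grip in N (left out, the last holds). Time passes only in rows, so rows that do not move let the fingers close. It gives the time, the measured TCP pose, the force and the opening at its end, in the units of the state.
- sensors.observe(): the state, without advancing time (a new reading comes with each control period).
- imaging.read_camera(name): name is "side" or "top"; returns the picture (384x512x3 uint8, blue, green, red); there is no depth.
- imaging.camera_info(name): a dict with "fx", "fy", "cx", "cy" (pixels), "R" (3x3) and "t" (3): a world point X has camera coordinates R X + t. Camera axes: x right, y down, z forward; pixel columns grow to the right and rows downward; lengths in m; the calibration is good to about 2 mm. A picture is of the moment at which its call begins. camera_info takes no time and is no camera call.
- finish_job(): hands the job in, once; it reports no verdict.
Trained networks look in the newest picture that a camera, given by its name, has taken for a name from the list of things; names that differ only in an ending like _2 or _b are one class to them, and where a whole thing is asked for, a point or a joint stands for the part that bears it (a point fixed in the world has none). Each returns a list of dicts, best first, with "conf" (0 to 1); they miss things now and then, are a little off and sometimes report something else, mostly with a low value. They report only what shows in the picture. A call takes as long as a camera call.
- finder.outline_of(label, camera): "pixels" (384x512 bool, what is visible of it) and "rect" ([centre column, centre row, width, height] in pixels, round what is visible of it).
The state is a dict: "t": time; "qpos": joint angles; "dq": joint speeds; "joint_torque": joint torques, N m; "tcp_pos": TCP position; "tool_rot": TCP orientation; "ft_force": force on the tool from outside, world axes, zero at the start; "wrist_torque": the same for the moment, N m; "opening": opening from 0.0 (shut) to 1.0 (fully open).
Only numpy, scipy, OpenCV 4.12 (cv2) and the standard library are available. Lean on these libraries where they do the work, as an engineer would, in place of code of your own. Each camera call takes 0.05 s, during which the arm holds its last target.

TASK

The balance plate on the bench rocks at one corner. With a fingertip, press down on top of the plate's corners one after another until you find the one that gives, then press that corner's violet shim tab (the one on the robot's side of that foot) down flat and take your hand away. Leave the other three shim tabs raised, do not lift the plate or push it off its place, and leave everything else on the bench where it is.

Things in the scene. Friction and masses are not known exactly. Their poses are not given: they have to be found in the camera images.
- plate: Aluminium plate with a low white balance fixed on it, one loose piece, about 1 kg. Origin: plate centre, level with the undersides of the feet, 22 mm above the table. Plate 190 (x) by 128 (y) mm, top 18 mm above the origin; at each corner an ear sticks out to y = +-110 mm, on a foot at x = +-65, y = +-95 mm. Balance 150 by 94 mm, its pan 44 mm above the origin. x away from robot, y left, z up.
- sole: Grey steel sole plate fixed to the table under the balance plate, 235 (x) by 250 (y) by 6 mm. Same axes as the plate; origin on the table under the plate's centre (the steel runs from x = -140 to 95 mm).
- corner_front_left (a point): Top of the plate's front left ear (32 by 46 mm) over its foot, at a dark dot, 40 mm above the table: press here. All corners look alike and are level. A sound one gives under 1 mm at 15 N; the one that rocks stands on a spring: it starts to sink at about 2 N, is 4 mm down by about 4 N, then stops, and springs back. Front = towards the robot, left = +y.
- corner_front_right (a point): Top of the plate's front right ear (32 by 46 mm) over its foot, at a dark dot, 40 mm above the table: press here. All corners look alike and are level. A sound one gives under 1 mm at 15 N; the one that rocks stands on a spring: it starts to sink at about 2 N, is 4 mm down by about 4 N, then stops, and springs back. Front = towards the robot, left = +y.
- corner_rear_left (a point): Top of the plate's rear left ear (32 by 46 mm) over its foot, at a dark dot, 40 mm above the table: press here. All corners look alike and are level. A sound one gives under 1 mm at 15 N; the one that rocks stands on a spring: it starts to sink at about 2 N, is 4 mm down by about 4 N, then stops, and springs back. Front = towards the robot, left = +y.
- corner_rear_right (a point): Top of the plate's rear right ear (32 by 46 mm) over its foot, at a dark dot, 40 mm above the table: press here. All corners look alike and are level. A sound one gives under 1 mm at 15 N; the one that rocks stands on a spring: it starts to sink at about 2 N, is 4 mm down by about 4 N, then stops, and springs back. Front = towards the robot, left = +y.
- tab_front_left (a point): Middle of the top of the raised violet shim tab of the front left corner, 31 mm above the table, 50 mm in front (-x of sole) of that foot. Point fixed to the sole. Tab 24 (y) by 36 (x) mm, rising 0.32 rad to its free front end, hinged at the foot. Pressing takes 7 to 10 N; after 10 mm it lies level, top 20 mm above the table, at a hard stop, and stays.
- tab_front_right (a point): Middle of the top of the raised violet shim tab of the front right corner, 31 mm above the table, 50 mm in front (-x of sole) of that foot. Point fixed to the sole. Tab 24 (y) by 36 (x) mm, rising 0.32 rad to its free front end, hinged at the foot. Pressing takes 7 to 10 N; after 10 mm it lies level, top 20 mm above the table, at a hard stop, and stays.
- tab_rear_left (a point): Middle of the top of the raised violet shim tab of the rear left corner, 31 mm above the table, 50 mm in front (-x of sole) of that foot. Point fixed to the sole. Tab 24 (y) by 36 (x) mm, rising 0.32 rad to its free front end, hinged at the foot. Pressing takes 7 to 10 N; after 10 mm it lies level, top 20 mm above the table, at a hard stop, and stays.
- tab_rear_right (a point): Middle of the top of the raised violet shim tab of the rear right corner, 31 mm above the table, 50 mm in front (-x of sole) of that foot. Point fixed to the sole. Tab 24 (y) by 36 (x) mm, rising 0.32 rad to its free front end, hinged at the foot. Pressing takes 7 to 10 N; after 10 mm it lies level, top 20 mm above the table, at a hard stop, and stays.
- shim_loose (a joint): Shim tab of the rocking corner, wherever that is. 0 = fully raised, 0.32 rad = pressed flat: its cam then props the foot so that the corner no longer gives. Starts at 0 to 0.03.
- shim_p (a joint): Shim tab of one of the three sound corners (which one is not told). 0 = raised, 0.32 rad = flat. To be left raised.
- shim_q (a joint): Shim tab of one of the three sound corners (which one is not told). 0 = raised, 0.32 rad = flat. To be left raised.
- shim_r (a joint): Shim tab of one of the three sound corners (which one is not told). 0 = raised, 0.32 rad = flat. To be left raised.
- dish: White weighing dish, 60 mm across, 10 mm high, loose on the balance pan. Origin under its centre.
- beaker: Empty glass beaker, 64 mm across, 75 mm high, standing beside the plate. Origin under its centre.
- tip_box: Yellow pipette tip box with clear lid, 85 by 62 by 52 mm, standing beside the plate. Origin under its centre.
- vial: Amber vial with violet cap, 26 mm across, 50 mm high. Origin under its centre.
- weight: Brass calibration weight with a knob, 26 mm across, 38 mm high. Origin under its centre.
- tube_strip: Violet strip of five small tubes, 90 by 14 by 24 mm, lying behind the plate. Origin under its centre.

How it is judged:
By the outcome, as a careful person would: the job done as asked, in the order asked, and still so for the second after the job is handed in, with the robot touching nothing.
It also fails if it takes over 58 s, if anything falls off the work surface, if the arm or the gripper's body presses on something with over 40 N, if the wrist force passes 120 N, or if a joint passes its speed limit or range.

## Working session

There is one attempt and no reset: what is moved stays moved. The work goes in short steps, Python scripts to look and compute and a tool call to move; the robot and the scene stay as the last step left them, time stands still between calls to the robot, and variables do not carry over. Pictures are saved under pics/ and viewed, and the job is handed in when it is done.

Besides the shell and the picture viewer there is one more tool, called after "Emit:" as name(argument=value, ...), one argument or row to a line, values as JSON. drive_tool: Moves the arm, as the interface text tells. Its arguments: {"type":"object","properties":{"plan":{"type":"array"},"jaw":{"type":"number"},"newtons":{"type":"number"}},"required":["plan"]}

```bash
ls; mkdir -p pics
python3 - <<'E'
from cell import sensors, imaging, finder
import cv2
s=sensors.observe(); print({k:(v if not hasattr(v,'round') else v) for k,v in s.items()})
for c in ("top","side"):
    im=imaging.read_camera(c); cv2.imwrite(f"pics/{c}0.png",im)
    i=imaging.camera_info(c); print(c,i)
E
```

```text
pics
{'t': 0.0, 'qpos': array([-1.31589768e+00,  2.64732971e-01,  1.60535233e+00, -4.47561841e-06,
        1.27370270e+00, -3.69013620e-02]), 'dq': array([-0.00049755, -0.00028735, -0.00039346,  0.0002968 ,  0.00061044,
       -0.00025182]), 'joint_torque': array([ 5.15759348e-04, -5.02117467e+01, -3.56873882e+01,  7.27987918e-02,
        2.94725911e-02, -2.10780854e-04]), 'tcp_pos': array([ 0.19409261, -0.64613811,  0.40341291]), 'tool_rot': array([-1.09092473e-03,  9.89374770e-01,  1.45383494e-01, -1.21534296e-04]), 'ft_force': array([ 0.56868765, -0.01065997,  0.22573682]), 'wrist_torque': array([0.02930454, 0.03232822, 0.05905664]), 'opening': 0.9958405271205374}
top {'fx': 388.22229135446497, 'fy': 388.22229135446497, 'cx': 261.8585138262669, 'cy': 196.69862819580203, 'R': array([[-2.57239313e-03, -9.99712331e-01,  2.38461313e-02],
       [-9.96511609e-01,  5.73570457e-04, -8.34522855e-02],
       [ 8.34146014e-02, -2.39776187e-02, -9.96226419e-01]]), 't': array([0.03260697, 0.59591925, 0.85769234])}
side {'fx': 445.8471762319786, 'fy': 445.8471762319786, 'cx': 254.86742567963097, 'cy': 191.78769563476774, 'R': array([[-0.86482737, -0.50181829,  0.01587532],
       [-0.36964067,  0.61499925, -0.69652114],
       [ 0.33976373, -0.60823871, -0.71736063]]), 't': array([0.51176856, 0.22424273, 0.8555851 ])}
```

View pics/top0.png

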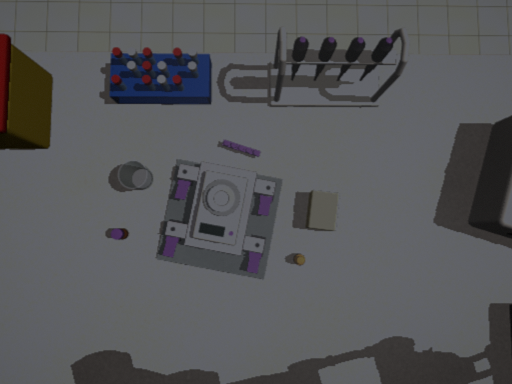

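View pics/side0.png

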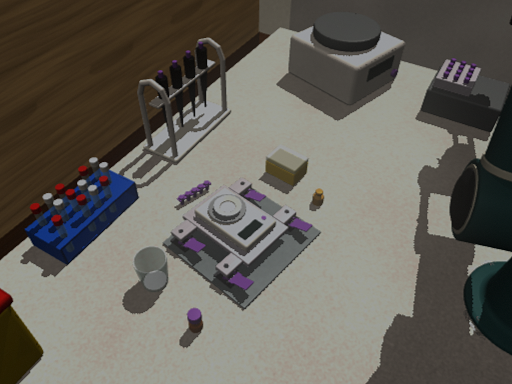

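Top view: dots near (185,172), (268,188), (172,229) and (257,245), with violet tabs below each. I'll refine these.

Run:
```python
import cv2
a=cv2.imread("pics/top0.png"); cv2.imwrite("pics/topz.png",cv2.resize(a[150:285,150:295],None,fx=4.4,fy=4.4,interpolation=cv2.INTER_CUBIC))
a=cv2.imread("pics/side0.png"); cv2.imwrite("pics/sidez.png",cv2.resize(a[165:305,155:330],None,fx=4.2,fy=4.2,interpolation=cv2.INTER_CUBIC))
```

```text
(no output)
```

View pics/topz.png

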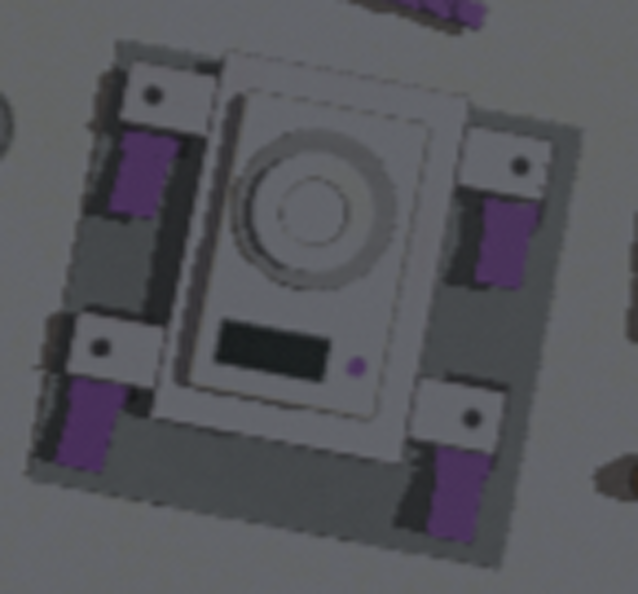

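View pics/sidez.png

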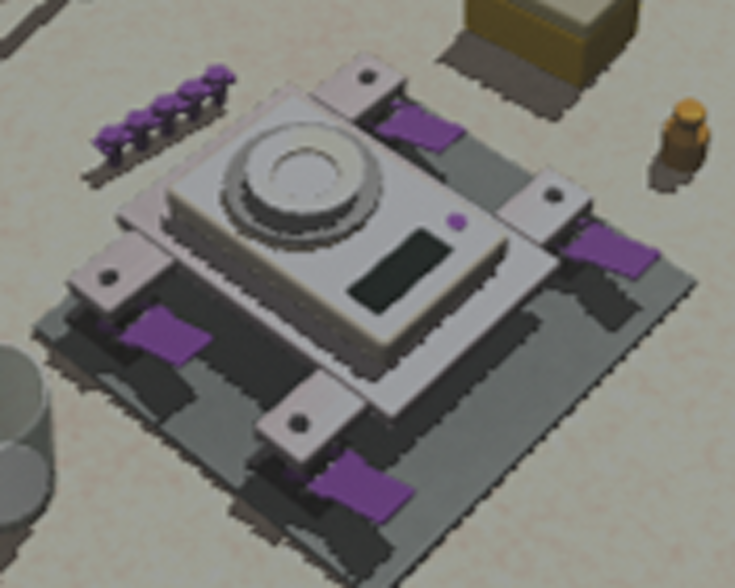

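```bash
cat > h.py <<'E'
import numpy as np
from cell import imaging
from scipy.optimize import least_squares
L={'FL':(-.065,.095),'FR':(-.065,-.095),'RL':(.065,.095),'RR':(.065,-.095)}
def proj(c,X):
    i=imaging.camera_info(c); p=i['R']@np.array(X)+i['t']
    return np.array([i['fx']*p[0]/p[2]+i['cx'],i['fy']*p[1]/p[2]+i['cy']])
def w(p,k,dx=0,z=.04):
    c,s=np.cos(p[2]),np.sin(p[2]); a=L[k][0]+dx;b=L[k][1]
    return np.array([p[0]+c*a-s*b,p[1]+s*a+c*b,z])
E
python3 - <<'E'
from h import *
T={'RL':(153,95),'RR':(520,166),'FL':(101,347),'FR':(472,418)}
S={'RR':(367,77),'FR':(553,195),'RL':(108,277),'FL':(298,423)}
O={('top',k):((v[0]+.5)/4.4-.5+150+0,(v[1]+.5)/4.4-.5+150) for k,v in T.items()}
O|={('side',k):((v[0]+.5)/4.2-.5+155,(v[1]+.5)/4.2-.5+165) for k,v in S.items()}
for cams in (('top',),('side',),('top','side')):
    f=lambda p:np.concatenate([proj(c,w(p,k))-o for (c,k),o in O.items() if c in cams])
    r=least_squares(f,[.6,0,-.15]); print(cams,r.x,np.abs(r.fun).max(),r.fun.round(1))
p=r.x
for k in L: print(k,w(p,k).round(4),'tab',w(p,k,-.05,.031).round(4))
E
```

```text
('top',) [ 0.57014176  0.1240443  -0.19090321] 0.21693161822128104 [ 0.  -0.   0.1 -0.1 -0.2  0.1  0.1  0.1]
('side',) [ 0.57094667  0.12328077 -0.19330647] 0.16057206254751577 [ 0.  -0.2  0.   0.  -0.1  0.   0.   0.1]
('top', 'side') [ 0.57049129  0.1237585  -0.19213189] 0.35088033337291336 [ 0.2 -0.2  0.3 -0.2 -0.1 -0.2  0.2 -0.   0.   0.   0.1  0.2 -0.   0.3
  0.1  0.4]
FL [0.5248 0.2294 0.04  ] tab [0.4757 0.239  0.031 ]
FR [0.4885 0.0429 0.04  ] tab [0.4395 0.0525 0.031 ]
RL [0.6524 0.2046 0.04  ] tab [0.6034 0.2141 0.031 ]
RR [0.6162 0.0181 0.04  ] tab [0.5671 0.0276 0.031 ]
```

Emit:
drive_tool(
  plan=[0, 0, 0, 9.2, 0, 0, 0, 9.2, 0, 0, 0, 9.3, 1.3, -6, 0, 0, 1.3, -6, 0, 0, 1.3, -6, 0, 0, 1.3, -6, 0, 0, 1.3, -6, 0, 0],
  jaw=0,
  newtons=20,
)

```text
t: 1.1
tcp_pos: [0.3154, -0.3623, 0.4043]
tool_rot: [-0.0, 0.995, -0.096, -0.0]
ft_force: [1.0, -1.5, 0.5]
opening: 0.116
```

```bash
cat >> h.py <<'E'
P=[0.57049129,0.1237585,-0.19213189]
from scipy.spatial.transform import Rotation as Ro
def go(target,tipz,dx=0):
    from cell import sensors
    s=sensors.observe(); q=s['tool_rot']; R=Ro.from_quat([q[1],q[2],q[3],q[0]])
    tip=s['tcp_pos']+R.apply([0,0,.166])
    t=w(P,target,dx,tipz); d=R.inv().apply(t-tip)*100
    x=R.apply([1,0,0]); a=np.arctan2(x[1],x[0])
    print('t',round(s['t'],2),'tip',tip.round(4),'tool cm',d.round(2),'yaw deg',np.degrees(a-P[2]).round(2),'F',s['ft_force'].round(2),'tilt',R.apply([0,0,1]).round(3),'op',round(s['opening'],2))
E
python3 -c "
from h import *
go('FR',.06)"
```

```text
t 1.1 tip [ 0.3154 -0.3623  0.2383] tool cm [  9.26 -43.07  17.85] yaw deg -0.01 F [ 0.98 -1.46  0.52] tilt [-0.  0. -1.] op 0.12
```

Emit:
drive_tool(
  plan=[1.1, -5.4, 0, 0, 1.1, -5.4, 0, 0, 1.1, -5.4, 1, 0, 1.1, -5.4, 2, 0, 1.2, -5.4, 2.5, 0, 1.2, -5.4, 2.5, 0, 1.2, -5.4, 2.5, 0, 1.2, -5.3, 2.5, 0],
)

```text
t: 2.1
tcp_pos: [0.4878, 0.0431, 0.2739]
tool_rot: [0.0, 0.995, -0.095, 0.0]
ft_force: [1.2, -1.0, 0.1]
opening: 0.006
```

Emit:
drive_tool(
  plan=[0, 0, 2, 0, 0, 0, 1.5, 0, 0, 0, 0, 0],
)

```text
t: 2.48
tcp_pos: [0.4865, 0.0409, 0.2382]
tool_rot: [0.0, 0.995, -0.096, -0.002]
ft_force: [-0.2, 0.5, -0.2]
opening: 0.01
```

```bash
python3 -c "
from h import *
import cv2
go('FR',.04)
for c in ('top','side'): cv2.imwrite(f'pics/{c}1.png',imaging.read_camera(c))
a=cv2.imread('pics/side1.png');cv2.imwrite('pics/s1z.png',cv2.resize(a[100:320,130:380],None,fx=2.5,fy=2.5))
"
```

```text
t 2.48 tip [0.486  0.0408 0.0722] tool cm [ 0.23 -0.26  3.22] yaw deg -0.01 F [-0.18  0.47 -0.21] tilt [-0.003 -0.    -1.   ] op 0.01
```

View pics/s1z.png

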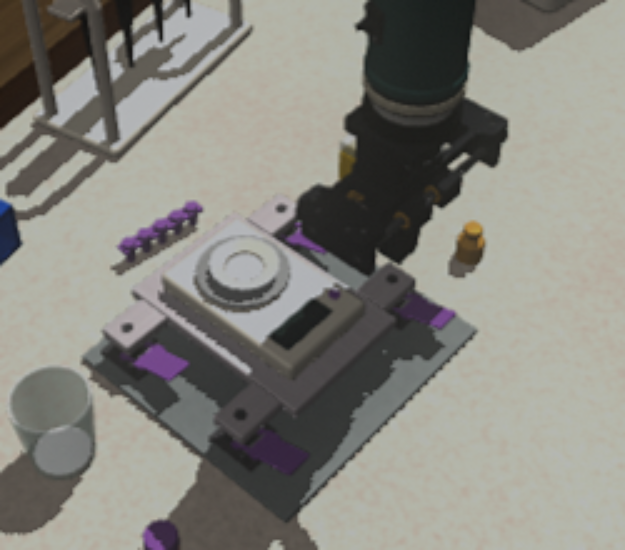

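The picture shows the closed fingers above the front right ear, about (385,265), clear of everything. Pressing carefully now.

Emit:
drive_tool(
  plan=[0.2, -0.2, 1.5, 0, 0, 0, 1.3, 0, 0, 0, 0, 0],
)

```text
t: 2.95
tcp_pos: [0.4889, 0.0426, 0.2101]
tool_rot: [0.0, 0.995, -0.096, -0.002]
ft_force: [-0.3, 0.7, 0.1]
opening: 0.005
```

Emit:
drive_tool(
  plan=[0, 0, 0.2, 0, 0, 0, 0, 0],
)

```text
t: 3.2
tcp_pos: [0.49, 0.0428, 0.2098]
tool_rot: [-0.0, 0.995, -0.096, 0.0]
ft_force: [-0.1, 0.1, -0.3]
opening: 0.006
```

Emit:
drive_tool(
  plan=[0, 0, 0.2, 0, 0, 0, 0, 0],
)

```text
t: 3.45
tcp_pos: [0.4899, 0.0429, 0.2077]
tool_rot: [-0.0, 0.995, -0.096, 0.0]
ft_force: [0.4, -0.2, -0.3]
opening: 0.006
```

Emit:
drive_tool(
  plan=[0, 0, 0.1, 0, 0, 0, 0, 0],
)

```text
t: 3.7
tcp_pos: [0.4899, 0.0428, 0.2067]
tool_rot: [-0.0, 0.995, -0.096, -0.0]
ft_force: [0.2, -0.2, 0.2]
opening: 0.005
```

Emit:
drive_tool(
  plan=[0, 0, 0.1, 0, 0, 0, 0, 0],
)

```text
t: 3.95
tcp_pos: [0.4899, 0.0428, 0.2058]
tool_rot: [0.0, 0.995, -0.096, -0.0]
ft_force: [-1.8, 0.3, 2.2]
opening: 0.004
```

Emit:
drive_tool(
  plan=[0, 0, 0.1, 0, 0, 0, 0, 0],
)

```text
t: 4.2
tcp_pos: [0.4898, 0.0428, 0.2047]
tool_rot: [0.0, 0.995, -0.096, -0.0]
ft_force: [-1.9, -1.4, 3.0]
opening: 0.006
```

Emit:
drive_tool(
  plan=[0, 0, 0.1, 0, 0, 0, 0, 0],
)

```text
t: 4.45
tcp_pos: [0.4897, 0.0428, 0.2036]
tool_rot: [0.0, 0.995, -0.096, -0.0]
ft_force: [-1.8, -1.8, 3.7]
opening: 0.008
```

Emit:
drive_tool(
  plan=[0, 0, 0.1, 0, 0, 0, 0, 0],
)

```text
t: 4.7
tcp_pos: [0.4897, 0.0427, 0.2028]
tool_rot: [0.0, 0.995, -0.096, -0.0]
ft_force: [-3.6, -3.1, 4.6]
opening: 0.008
```

Emit:
drive_tool(
  plan=[0, 0, 0.1, 0, 0, 0, 0, 0],
)

```text
t: 4.95
tcp_pos: [0.4898, 0.0427, 0.2025]
tool_rot: [0.0, 0.995, -0.096, -0.0]
ft_force: [-6.1, -1.8, 11.8]
opening: 0.007
```

Emit:
drive_tool(
  plan=[0, 0, 0.1, 0, 0, 0, 0, 0],
)

```text
t: 5.2
tcp_pos: [0.4899, 0.0427, 0.2024]
tool_rot: [0.0, 0.995, -0.096, -0.001]
ft_force: [-8.7, -2.4, 18.1]
opening: 0.004
```

FR sank about 4 mm at 2–4.6 N, then hit a hard stop, so it is the rocking corner. I'll lift off, then check the plate and tab position.

Emit:
drive_tool(
  plan=[0, 0, -0.5, 0, 0, 0, -2, 0, 0, 0, -2, 0, 0, 0, 0, 0],
)

```text
t: 5.7
tcp_pos: [0.4911, 0.043, 0.2471]
tool_rot: [-0.0, 0.995, -0.096, 0.002]
ft_force: [0.3, 0.1, -0.2]
opening: 0.005
```

```bash
python3 -c "
from h import *
import cv2
go('FR',.045,-.052)
a=cv2.imread('pics/top0.png');b=imaging.read_camera('top');s=imaging.read_camera('side')
cv2.imwrite('pics/top2.png',b);cv2.imwrite('pics/side2.png',s)
z=cv2.resize(a[150:285,150:295],None,fx=4.4,fy=4.4,interpolation=cv2.INTER_CUBIC)
for k in L:
  u=(proj('top',w(P,k,-.05,.031))-150+.5)*4.4; cv2.circle(z,tuple(int(v) for v in u),4,(0,255,0),-1)
cv2.imwrite('pics/t0m.png',z)
cv2.imwrite('pics/s2z.png',cv2.resize(s[165:305,155:330],None,fx=4.2,fy=4.2,interpolation=cv2.INTER_CUBIC))
"
```

```text
t 5.7 tip [0.4918 0.0431 0.0811] tool cm [-5.54  0.08  3.58] yaw deg 0.02 F [ 0.29  0.1  -0.17] tilt [ 0.005  0.001 -1.   ] op 0.01
```

View pics/t0m.png

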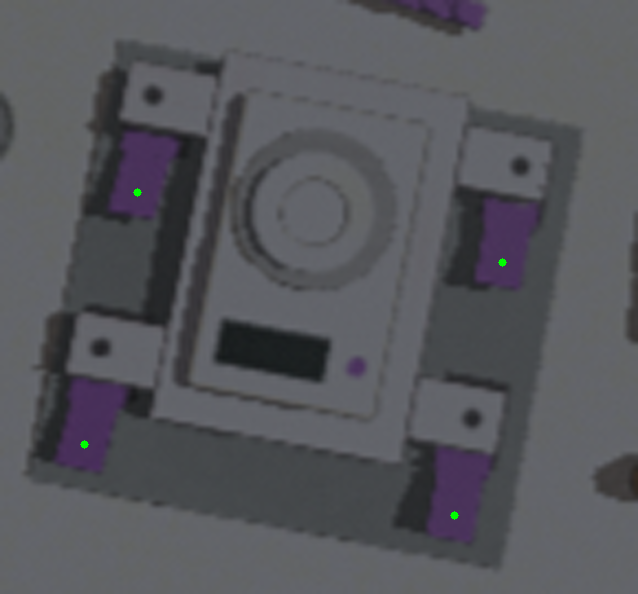

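View pics/s2z.png

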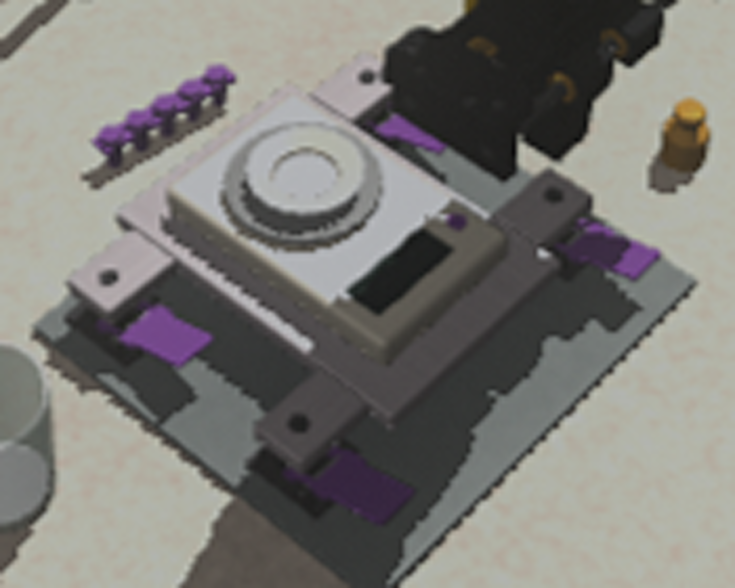

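The FR dot is still at (553,195) in the crop, so the plate hasn't moved, and the projected tab centres sit on the violet tabs. Next I'll move over the FR tab.

Emit:
drive_tool(
  plan=[-2.7, 0, 0, 0, -2.5, 0, 0, 0, 0, 0, 1.8, 0, 0, 0, 1.6, 0, 0, 0, 0, 0, 0, 0, 0, 0],
)

```text
t: 6.55
tcp_pos: [0.4391, 0.0527, 0.2115]
tool_rot: [0.0, 0.995, -0.096, -0.0]
ft_force: [-1.0, 0.6, -0.1]
opening: 0.008
```

```bash
python3 -c "
from h import *
go('FR',.031,-.05)"
```

```text
t 6.55 tip [0.4391 0.0527 0.0455] tool cm [0.04 0.01 1.45] yaw deg 0.02 F [-1.03  0.55 -0.08] tilt [-0.001 -0.    -1.   ] op 0.01
```

Emit:
drive_tool(
  plan=[0, 0, 0.8, 0, 0, 0, 0.2, 0, 0, 0, 0.2, 0, 0, 0, 0.2, 0, 0, 0, 0, 0],
)

```text
t: 7.18
tcp_pos: [0.4389, 0.0528, 0.1981]
tool_rot: [-0.0, 0.995, -0.096, -0.0]
ft_force: [-1.8, -0.1, 3.4]
opening: 0.003
```

Emit:
drive_tool(
  plan=[0, 0, 0.2, 0, 0, 0, 0.2, 0, 0, 0, 0.2, 0, 0, 0, 0, 0],
)

```text
t: 7.68
tcp_pos: [0.4385, 0.0528, 0.1918]
tool_rot: [-0.0, 0.995, -0.096, -0.001]
ft_force: [-1.2, 1.1, 2.2]
opening: 0.006
```

Emit:
drive_tool(
  plan=[0, 0, 0.2, 0, 0, 0, 0.2, 0, 0, 0, 0, 0],
)

```text
t: 8.05
tcp_pos: [0.4384, 0.0528, 0.1876]
tool_rot: [-0.0, 0.995, -0.096, -0.001]
ft_force: [-3.0, 1.1, 4.3]
opening: 0.001
```

Emit:
drive_tool(
  plan=[0, 0, 0.1, 0, 0, 0, 0.1, 0, 0, 0, 0, 0],
)

```text
t: 8.43
tcp_pos: [0.4384, 0.0529, 0.1864]
tool_rot: [-0.0, 0.995, -0.096, -0.001]
ft_force: [-7.0, 1.8, 12.1]
opening: 0.006
```

Emit:
drive_tool(
  plan=[0, 0, 0.1, 0, 0, 0, 0, 0],
)

```text
t: 8.68
tcp_pos: [0.4386, 0.0529, 0.1862]
tool_rot: [-0.0, 0.995, -0.096, -0.001]
ft_force: [-9.5, 1.6, 20.7]
opening: 0.003
```

Emit:
drive_tool(
  plan=[0, 0, 0.1, 0, 0, 0, 0, 0],
)

```text
t: 8.93
tcp_pos: [0.4386, 0.0529, 0.1859]
tool_rot: [0.0, 0.995, -0.096, -0.001]
ft_force: [-13.2, 1.0, 28.4]
opening: 0.004
```

Hard stop reached with the tip at 20 mm and 28 N. I'll retreat straight up and look.

Emit:
drive_tool(
  plan=[0, 0, -0.5, 0, 0, 0, -3, 0, 0, 0, -5, 0, 0, 0, -5, 0, -4, 3, -3, 0, -3, 6, 0, 0, 0, 6, 0, 0, 0, 6, 0, 0],
)

```text
t: 9.93
tcp_pos: [0.3322, -0.1379, 0.3492]
tool_rot: [0.001, 0.995, -0.095, 0.002]
ft_force: [0.9, 0.2, -0.3]
opening: 0.005
```

Emit:
drive_tool(
  plan=[0, 6, 0, 0, 0, 6, 0, 0, 0, 0, 0, 0, 0, 0, 0, 0],
)

```text
t: 10.42
tcp_pos: [0.3099, -0.2541, 0.3483]
tool_rot: [-0.0, 0.995, -0.096, -0.0]
ft_force: [-0.1, 0.4, 0.4]
opening: 0.007
```

```bash
python3 -c "
from h import *
import cv2
go('FR',.04,0)
b=imaging.read_camera('top');s=imaging.read_camera('side')
cv2.imwrite('pics/t3z.png',cv2.resize(b[150:285,150:295],None,fx=4.4,fy=4.4,interpolation=cv2.INTER_CUBIC))
cv2.imwrite('pics/s3.png',s)
cv2.imwrite('pics/s3z.png',cv2.resize(s[165:305,155:330],None,fx=4.2,fy=4.2,interpolation=cv2.INTER_CUBIC))
"
```

```text
t 10.43 tip [ 0.3099 -0.254   0.1823] tool cm [ 11.85 -32.55  14.25] yaw deg -0.05 F [-0.08  0.41  0.44] tilt [-0.     0.001 -1.   ] op 0.01
```

View pics/t3z.png

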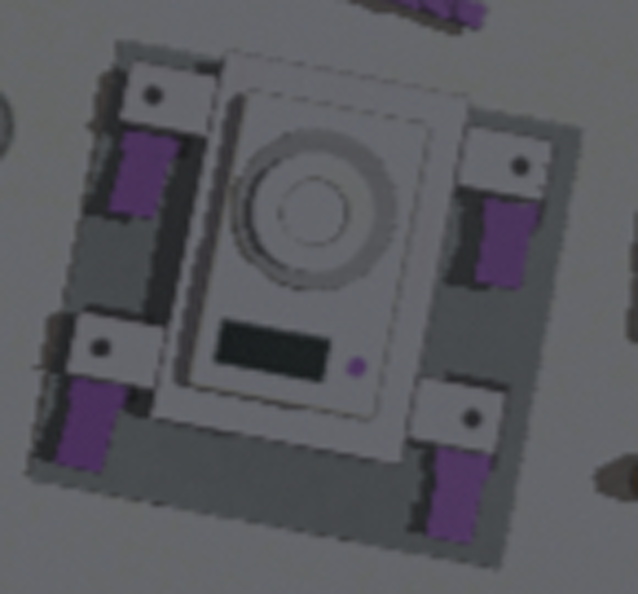

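View pics/s3z.png

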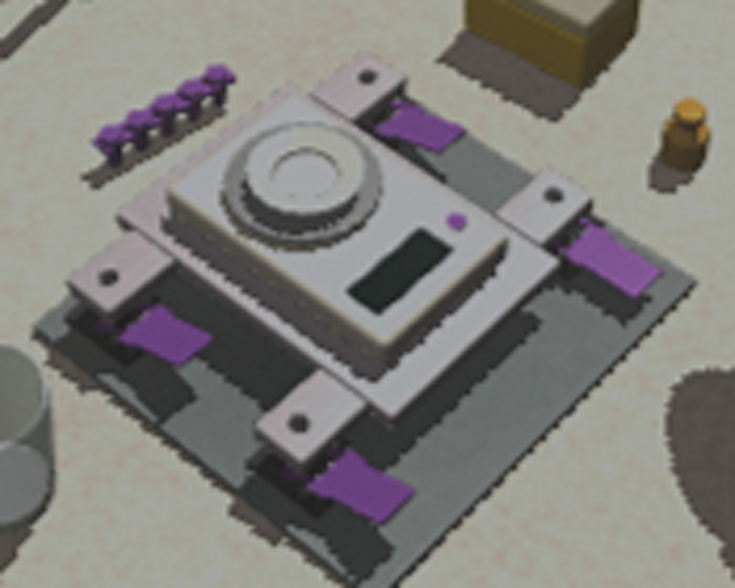

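The FR tab now lies flat with a narrow shadow, while the other three still cast their raised shadows and all dots are unchanged. I'll check flatness numerically, then hand in.

```bash
python3 -c "
from h import *
import cv2
for n,h,d in (('flat',.020,-.068),('raised',.0367,-.067)):
  for e in (-.012,.012):
    c,s=np.cos(P[2]),np.sin(P[2]);a=-.065+d;b=-.095+e
    print(n,((proj('side',[P[0]+c*a-s*b,P[1]+s*a+c*b,h])-[155,165]+.5)*4.2).round(0))
d=cv2.absdiff(cv2.imread('pics/side0.png'),cv2.imread('pics/s3.png')).max(2)>25
n,l,st,ce=cv2.connectedComponentsWithStats(d.astype('uint8'))
print([tuple(x) for x in st[1:] if x[4]>8])
"
```

```text
flat [670. 276.]
flat [642. 303.]
raised [672. 254.]
raised [644. 281.]
[(np.int32(434), np.int32(0), np.int32(53), np.int32(42), np.int32(1700)), (np.int32(510), np.int32(16), np.int32(2), np.int32(9), np.int32(14)), (np.int32(399), np.int32(37), np.int32(74), np.int32(81), np.int32(2485)), (np.int32(466), np.int32(81), np.int32(10), np.int32(7), np.int32(48)), (np.int32(313), np.int32(86), np.int32(199), np.int32(298), np.int32(21938)), (np.int32(468), np.int32(94), np.int32(22), np.int32(13), np.int32(197)), (np.int32(290), np.int32(219), np.int32(23), np.int32(19), np.int32(181)), (np.int32(291), np.int32(234), np.int32(12), np.int32(10), np.int32(36))]
```

Run:
```python
from h import *
import cv2
for n,(t,sd) in {'t0':('pics/top0.png','pics/side0.png'),'now':(None,'pics/s3.png')}.items():
    s=cv2.imread(sd)[165:305,155:330]; 
    t=cv2.imread(t) if t else imaging.read_camera('top'); t=t[150:285,150:295]
    o=[]
    for im,roi in ((t,(100,128,92,114)),(s,(50,72,133,160))):
        h=cv2.cvtColor(im,cv2.COLOR_BGR2HSV); m=cv2.inRange(h,(130,70,30),(165,255,255))
        k=np.zeros_like(m);k[roi[0]:roi[1],roi[2]:roi[3]]=1;m*=k
        o.append(m)
    ct=[np.argwhere(m>0)[:,::-1].astype(np.float32) for m in o]
    print(n,[len(c) for c in ct],[cv2.minAreaRect(c) for c in ct])
    off=[(150,150),(155,165)]
    # model: fit tab angle, compare masks by IoU
    best=[]
    for a in np.arange(-.06,.42,.02):
        iou=[]
        for cam,m,of in zip(('top','side'),o,off):
            pts=[]
            for u,v in ((0,-.012),(0,.012),(.036,.012),(.036,-.012)):
                # middle raised at (-.05,.031), hinge behind it along tab
                hx=-.05+.018*np.cos(.32)+.0; hz=.031-.018*np.sin(.32)
                hz=min(hz,.0255)
                x=-.065+hx-u*np.cos(a); y=-.095+v; z=hz+u*np.sin(a)
                if True:
                    # flat top given as 20 mm: pivot below surface
                    z=.020+ (hz-.020)*max(a,0)/.32+u*np.sin(a)
                c,sn=np.cos(P[2]),np.sin(P[2])
                pts.append(proj(cam,[P[0]+c*x-sn*y,P[1]+sn*x+c*y,z])-of)
            r=np.zeros_like(m); cv2.fillPoly(r,[np.int32(np.round(np.array(pts)*16))],255,shift=4)
            iou.append((r&m>0).sum()/((r|m)>0).sum() if 0 else ((r>0)&(m>0)).sum()/((r>0)|(m>0)).sum())
        best.append((sum(iou)/2,round(a,2),np.round(iou,2)))
    best.sort(key=lambda q:-q[0]); print(best[:4])
```

```text
t0 [224, 164] [((103.91703796386719, 112.12227630615234), (12.423389434814453, 20.088886260986328), 7.594643592834473), ((144.70001220703125, 58.900001525878906), (22.76839828491211, 9.486831665039062), 18.43494987487793)]
[(np.float64(0.5007538172957243), np.float64(0.34), array([0.51, 0.49])), (np.float64(0.49992544824244234), np.float64(0.4), array([0.52, 0.48])), (np.float64(0.49723686011497403), np.float64(0.28), array([0.51, 0.49])), (np.float64(0.49464447700788505), np.float64(0.36), array([0.51, 0.48]))]
now [227, 203] [((103.89083862304688, 112.31878662109375), (12.423389434814453, 20.221050262451172), 7.594643592834473), ((144.32000732421875, 61.74000549316406), (22.600004196166992, 10.80000114440918), 36.869895935058594)]
[(np.float64(0.5515583554376657), np.float64(-0.04), array([0.54, 0.56])), (np.float64(0.5515583554376657), np.float64(-0.02), array([0.54, 0.56])), (np.float64(0.5500816762479188), np.float64(-0.06), array([0.56, 0.54])), (np.float64(0.5467731421121251), np.float64(0.0), array([0.54, 0.56]))]
```

```bash
python3 -c "
from cell import finish_job
print(finish_job())"
```

```text
the job is handed in; nothing more can be done
None
```

The front right corner is the one that rocks. I pressed its violet tab flat, moved the arm clear and handed the job in at about 10.5 s.

- **Finding the corner:** I pressed front right first. It sank about 4 mm at roughly 2–4.6 N, then stopped hard at 18 N. That matched the rocking corner, so I did not press the other three.
- **Pressing the tab:** I pushed the front right tab down to its hard stop, with the fingertip at 20 mm above the table and 28 N at the end.
- **Tab check:** Fitting the tab's angle in both cameras gave about 0.34 rad tilt before and about 0 after. The overlap of that fit was only about 0.55, because my tab outline was rough. The tab's measured front corners were also about 6–8 enlarged pixels (1.5–2 camera pixels) off my prediction for a flat tab. The change in tilt and the narrower shadow still agree with it lying flat.
- **Everything else:** The plate's dots had not moved, and the other three tabs were still raised. The side-camera comparison before and after showed changes only at the front right tab and where the arm and its shadow are; the arm and shadow hide part of the view at the right of the frame.
- **Force during pressing:** Pressing also put some sideways force on the wrist, up to about 9 N on the corner and 13 N on the tab. It did not visibly shift anything.
- **Not checked:** I did not press the front right corner again after setting the tab, to see whether it still gives.

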